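Swing a lapping stick past the keeper post into the racking bay

ROBOT

A 6-joint arm with a two-finger parallel gripper is mounted at the origin on the work surface. World frame = base frame: x ahead of the robot, y to its left, z up, the work surface at z = 0. Lengths are in m, angles in rad, forces in N, time in s.
With the tool pointing down it reaches from about 0.375 to 0.975 m from the base axis. Payload 3.8 kg.
Tool frame: the origin (TCP) lies at the very end of the fingers, on their centre line; the grasp point (between the pads) lies bot.hold_point_z behind it (bot.hold_point_z is the distance from the TCP to the grasp point, in m); z points along the fingers, y is the line along which they close (so a half turn about z gives the same grasp; the last joint's range is limited). The gripper opens to 85 mm and grips with 20 to 120 N. Pads are 22 mm wide; open, the fingers measure 114 mm over their backs; the gripper's body (76 mm by 85 mm) begins 54 mm behind the grasp point. The pads swing forward as they close: fully open they stand 13 mm farther back than shut.
Start: joints at [1.268, 0.264, 1.604, -0, 1.274, -0.037], TCP at [0.177, 0.651, 0.231] pointing down, gripper open.
Joint ranges: [-2.63, 2.63], [-0.94, 2.18], [0.31, 2.57], [-1.31, 4.45], [0, 2.66], [-2.55, 2.55]. Speed limits (rad/s): [2.57, 2.57, 3.14, 3.14, 3.14, 3.14].

INTERFACE

Orientations are given as a rotation vector (axis times angle).
In Python, from workcell import bot, eyes, job gives the robot as it stands (bot), with the cameras (eyes) and the job (job).
- The arm moves only by the tool hand_motion, called after "Emit:" as name(argument=value, ...), one argument or row to a line, values as JSON. Schema: {"type":"object","properties":{"plan":{"type":"array","items":{"type":"object","properties":{"tx":{"type":"number"},"ty":{"type":"number"},"tz":{"type":"number"},"twist":{"type":"number"}},"additionalProperties":false},"minItems":1,"maxItems":5},"aperture":{"type":"number"},"clamp_n":{"type":"number"},"only":{"type":"string"},"quiet":{"type":"boolean"},"lines":{"type":"string"}},"required":["plan"],"additionalProperties":false}. plan is a list of rows, 1 to 5 of them, each an object with the fields tx, ty, tz (the shift in m), twist (a turn about the tool's z in rad); a field left out counts as zero; each row shifts and turns the commanded pose from where the row before left it, along the tool's axes as they then stand; what a row does not reach is not made up. A row lasts 1/8 s, in which the tool goes at most 0.0625 m and 0.188 rad, less where a joint would pass 70% of its speed; a pose out of reach is approached as far as the arm can. aperture is the opening from 0.0 (shut) to 1.0 (fully open), set as the call begins (left out keeps the last). The fingers move at their own pace and stop on an object; clamp_n is the grip in N (left out, the last holds). Time passes only in rows, so rows that do not move let the fingers close. The tool returns the time, the measured TCP pose, the force, the opening and the grip force at its end. only (a regular expression) keeps the lines of the reply that match it, lines (a string "A,B") keeps lines A to B, and quiet returns only ok. Input that does not fit is refused with a message, and nothing moves.
- bot.read_state(): the state, without advancing time (a new reading comes with each control period).
- eyes.read_camera(name): name is "side" or "top" or "wrist"; returns the picture (384x512x3 uint8, red, green, blue); there is no depth.
- eyes.camera_info(name): a dict with "intrinsics" (3x3 intrinsics, pixels), "extrinsics" (4x4, takes a point from camera to world coordinates). Camera axes: x right, y down, z forward; pixel columns grow to the right and rows downward; lengths in m; the calibration is good to about 2 mm. A picture is of the moment at which its call begins: read the wrist's pose just before it. camera_info takes no time and is no camera call; for the wrist camera it gives the pose at the moment of the call.
- job.finish_job(): hands the job in; it is judged then, once.
The state is a dict: "time": time; "q": joint angles; "joint_vel": joint speeds; "joint_torque": joint torques, N m; "tool_pos": TCP position; "tcp_rot": TCP orientation; "wrist_force": force on the tool from outside, world axes, zero at the start; "torque": the same for the moment, N m; "width": opening from 0.0 (shut) to 1.0 (fully open); "grip_force": force on a finger pad.
Only numpy, scipy, OpenCV 4.12 (cv2) and the standard library are available. Lean on these libraries where they do the work, as an engineer would, in place of code of your own. Each camera call takes 0.05 s, during which the arm holds its last target. There are 200 camera calls.

TASK

Put the long wooden lapping stick away in the green bay by pushing it along the bench with the fingertips: it is too long to go straight in, so nose one end in behind the keeper post, then push the other end round until the whole stick lies along the bay's back wall. Never pick it up or tip it, and leave the stones, bottle, jar, cup and tools where they are.

Things in the scene. Friction and masses are not known exactly. Their poses are not given: they have to be found in the camera images.
- stick: straight wooden bar, 300 mm long (its y axis), 36 mm wide (x), 32 mm high (z), 0.2 to 0.4 kg, dark strip on top, yellow-painted end (+y), blue-painted end (-y). Lies flat and loose on the bench between robot and bay, roughly along the bay's mouth. Origin: centre of its underside. Either end may go in first; either way round is fine
- yellow_end (a point): centre of the stick's yellow end face, 150 mm from its middle, 16 mm above its underside
- blue_end (a point): centre of the stick's blue end face, 150 mm from its middle, 16 mm above its underside
- bay: green steel bay fixed to the bench: three walls, 50 mm high, 12 mm thick; no raised floor, the stick slides in on the bench top. Origin on the bench. Its x axis points in, away from the robot: back wall's inner face at x = +50 mm, front edges of the side walls (the mouth) at x = -62 mm, inner faces of the side walls at y = -180 and +180 mm
- post: keeper post, fixed upright steel pin with red cap, 29 mm in diameter, 70 mm high, in one of two sockets in the bay's mouth: x = -50, y = -100 or +100 mm in the bay's frame; which one changes. It leaves 265 mm of mouth between it and the farther side wall, 85 mm between it and the back wall. Origin: centre of its foot on the bench
- blank: flat black disc, 36 mm across and under 2 mm thick, marking the empty socket (the one without the post); nothing catches on it. Origin: its centre on the bench
- whetstone: long grey sharpening stone lying flat, 60 x 160 x 30 mm, near the robot's left; bystander. Origin: centre of its underside
- red_stone: small brick-red stone block, 60 x 50 x 35 mm; bystander. Origin: centre of its underside
- oil: amber oil bottle with red cap, 56 mm across, 130 mm high; bystander. Origin: centre of its underside
- jar: grey jar with steel lid, 60 mm across, 75 mm high; bystander. Origin: centre of its underside
- cup: blue ceramic cup, 76 mm across, 85 mm high; bystander. Origin: centre of its underside
- brush: hand brush lying near the robot's right; bystander
- wrench: steel wrench, 150 mm long, lying at the far left; bystander

How it is judged:
By the outcome, as a careful person would: the job done as asked, in the order asked, and still so for the second after the job is handed in, with the robot touching nothing.
It also fails if it takes over 70 s, if anything falls off the work surface, if the arm or the gripper's body presses on something with over 40 N, if the wrist force passes 120 N, or if a joint passes its speed limit or range.

## Working session

There is one attempt and no reset: what is moved stays moved. The work goes in short steps, Python scripts to look and compute and a tool call to move; the robot and the scene stay as the last step left them, time stands still between calls to the robot, and variables do not carry over. Pictures are saved under pics/ and viewed, at most 10 in all, crops included, and the job is handed in when it is done.

```bash
ls; mkdir -p pics; python3 - <<'E'
from workcell import bot, eyes, job
import cv2
for n in ("top","side"):
    cv2.imwrite(f"pics/{n}0.png",eyes.read_camera(n)[:,:,::-1])
    i=eyes.camera_info(n);print(n,i["intrinsics"],i["extrinsics"])
print(bot.read_state(),bot.hold_point_z)
E
```

```text
pics
workcell.py
top [[490.73557891   0.         253.8354133 ]
 [  0.         490.73557891 192.25336965]
 [  0.           0.           1.        ]] [[ 0.00618852 -0.99512615  0.09841566  0.31783739]
 [-0.99997715 -0.00642616 -0.0020979   0.02078736]
 [ 0.00272011 -0.09840043 -0.99514318  1.67420174]
 [ 0.          0.          0.          1.        ]]
side [[440.04222887   0.         260.77239751]
 [  0.         440.04222887 192.53927801]
 [  0.           0.           1.        ]] [[ 9.13353182e-01 -2.50832897e-01  3.20731700e-01  6.35254806e-02]
 [-4.07168017e-01 -5.63465886e-01  7.18832666e-01 -9.45967633e-01]
 [ 4.14490744e-04 -7.87139793e-01 -6.16774493e-01  8.36673823e-01]
 [ 0.00000000e+00  0.00000000e+00  0.00000000e+00  1.00000000e+00]]
{'time': 0.1, 'q': array([ 1.26813374e+00,  2.64723683e-01,  1.60527390e+00,  1.29949117e-05,
        1.27369699e+00, -3.69057880e-02]), 'joint_vel': array([ 0.00171932, -0.00173163, -0.00390611, -0.00078519,  0.00177368,
        0.00080745]), 'joint_torque': array([ 4.66423553e-04, -5.16700995e+01, -3.68591094e+01, -2.58800111e-05,
        6.31594259e-03, -2.13885102e-05]), 'tool_pos': array([0.17708103, 0.65065598, 0.23003592]), 'tcp_rot': array([-0.41617946, -3.11353178,  0.00325053]), 'wrist_force': array([ 0.19320499,  0.42649713, -0.13514478]), 'torque': array([0.01700677, 0.01006699, 0.02321227]), 'grip_force': 0.0, 'width': 1.0000431679390256} 0.0187
```

View pics/top0.png

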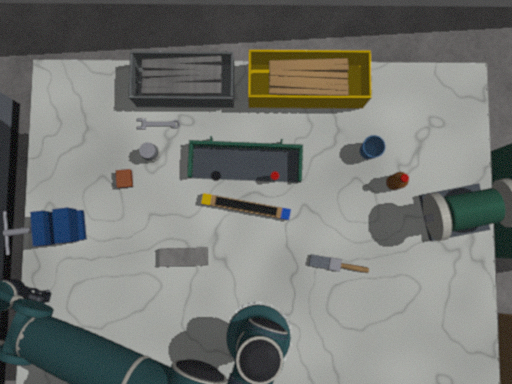

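```bash
cat > h.py <<'E'
from workcell import bot, eyes, job
import numpy as np, cv2
def back(n,uv,z):
    i=eyes.camera_info(n);K=i["intrinsics"];T=i["extrinsics"]
    d=T[:3,:3]@np.linalg.solve(K,[uv[0],uv[1],1]);o=T[:3,3]
    return o+d*(z-o[2])/d[2]
def proj(n,p):
    i=eyes.camera_info(n);K=i["intrinsics"];T=i["extrinsics"]
    c=K@(T[:3,:3].T@(np.asarray(p)-T[:3,3]));return c[:2]/c[2]
def blob(hsv,lo,hi,roi):
    m=cv2.inRange(hsv,np.array(lo),np.array(hi));k=np.zeros_like(m);x0,y0,x1,y1=roi;k[y0:y1,x0:x1]=1
    n,l,s,c=cv2.connectedComponentsWithStats(m*k)
    if n<2:return None,0
    j=1+np.argmax(s[1:,4]);return c[j],s[j,4]
def stick(roi=(120,120,380,300),v=True,img=None):
    im=eyes.read_camera("top") if img is None else img
    h=cv2.cvtColor(im,cv2.COLOR_RGB2HSV)
    y,ny=blob(h,(22,150,100),(32,255,255),roi);b,nb=blob(h,(110,140,80),(125,255,255),roi)
    # painted patches: centre on top face z=.032
    Y=back("top",y,.032) if ny else None;B=back("top",b,.032) if nb else None
    if v:print("Y",Y,ny,"B",B,nb)
    if ny and nb:
        d=Y-B;print("mid",(Y+B)/2,"len",np.linalg.norm(d),"yaw(y axis dir) deg",np.degrees(np.arctan2(d[1],d[0])))
    return im,Y,B
E
python3 - <<'E'
from h import *
im,Y,B=stick()
h=cv2.cvtColor(im,cv2.COLOR_RGB2HSV)
print("post",blob(h,(0,150,100),(8,255,255),(180,130,310,190)),blob(h,(172,150,100),(180,255,255),(180,130,310,190)))
g=cv2.inRange(h,np.array((65,60,30)),np.array((95,255,255)));g[:130]=0;g[195:]=0;g[:,:180]=0;g[:,310:]=0
ys,xs=np.nonzero(g);print("green ext",xs.min(),xs.max(),ys.min(),ys.max())
crop=cv2.resize(im[120:270,130:330],None,fx=4,fy=4,interpolation=cv2.INTER_CUBIC)
cv2.imwrite("pics/c0.png",crop[:,:,::-1])
E
```

```text
Y [0.4565596  0.17755921 0.032     ] 91 B [ 0.41523228 -0.08804386  0.032     ] 30
mid [0.43589594 0.04475768 0.032     ] len 0.2687990699966212 yaw(y axis dir) deg 81.15580646712078
post (array([274.53488372, 175.34883721]), np.int32(43)) (array([276.5, 172. ]), np.int32(2))
green ext 187 301 138 180
```

View pics/c0.png

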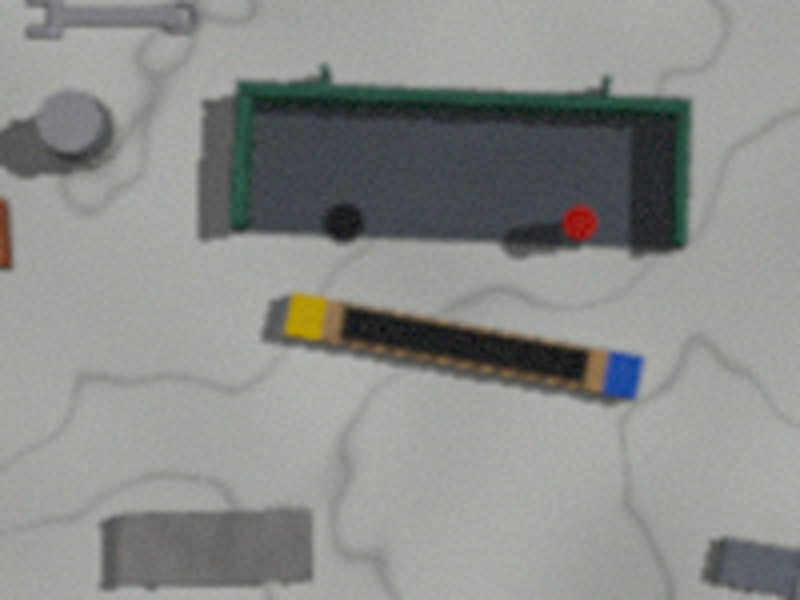

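```bash
sed -i 's/(110,140,80),(125/(105,110,50),(130/' h.py; cat >> h.py <<'E'
def fitbay():
    P=np.array([back("top",u,.05)[:2] for u in [(188,177),(189.5,140.75),(302.5,145),(301.25,181.25)]])
    Q=np.array([(-62,192),(62,192),(62,-192),(-62,-192)])/1000
    # 2D Kabsch
    a=P-P.mean(0);b=Q-Q.mean(0);H=b.T@a;th=np.arctan2(H[0,1]-H[1,0],H[0,0]+H[1,1])
    R=np.array([[np.cos(th),-np.sin(th)],[np.sin(th),np.cos(th)]]);t=P.mean(0)-R@Q.mean(0)
    return th,R,t,P-(Q@R.T+t)
def tool(tgt=None):
    from scipy.spatial.transform import Rotation as Ro
    s=bot.read_state();R=Ro.from_rotvec(s["tcp_rot"]).as_matrix();p=s["tool_pos"]
    print("t",round(s["time"],2),"tcp",p.round(4),"toolx world deg",np.degrees(np.arctan2(R[1,0],R[0,0])).round(1),"F",s["wrist_force"].round(1))
    if tgt is not None:print("delta tool",(R.T@(np.array(tgt)-p)).round(4))
E
python3 - <<'E'
from h import *
im,Y,B=stick();th,R,t,res=fitbay()
print("bay",np.degrees(th),t,res.round(4).tolist())
for n,p in(("Y",Y),("B",B)):print(n,"in bay",R.T@(p[:2]-t))
h=cv2.cvtColor(im,cv2.COLOR_RGB2HSV)
p=back("top",blob(h,(0,150,100),(8,255,255),(180,130,310,190))[0],.07)
print("post",p,"bay",R.T@(p[:2]-t)); b=back("top",(216,175.3),.001);print("blank bay",R.T@(b[:2]-t))
print("predicted post",R@[-.05,-.1]+t)
tool((.42,.30,.2))
E
```

```text
Y [0.45677983 0.17785778 0.032     ] 91 B [ 0.63500111 -0.37645599  0.032     ] 171
mid [ 0.54589047 -0.0992991   0.032     ] len 0.5822598876412559 yaw(y axis dir) deg 107.82347896566651
bay -1.786160727650504 [0.58361348 0.04655266] [[0.0005, -0.0032], [-0.0006, -0.002], [-0.0006, 0.0022], [0.0007, 0.0029]]
Y in bay [-0.13086471  0.127288  ]
B in bay [ 0.06454756 -0.42120139]
post [ 0.53250523 -0.05053405  0.07      ] bay [-0.04805729 -0.09863255]
blank bay [-0.04571819  0.09974025]
predicted post [ 0.53052084 -0.05184029]
t 0.2 tcp [0.1772 0.6509 0.2304] toolx world deg 164.8 F [ 0.6 -0.1 -0.4]
delta tool [-0.3265 -0.2747  0.0308]
```

```bash
sed -i 's/(120,120,380,300)/(120,120,330,300)/' h.py
```

Emit:
hand_motion(
  plan=[
    {"twist": -0.1325},
    {"twist": -0.1325},
    {"tx": -0.035,"ty": -0.05},
    {"tx": -0.035,"ty": -0.05},
    {"tx": -0.035,"ty": -0.05},
  ],
  aperture=0.0,
)

```text
time: 0.82
tool_pos: [0.2828, 0.4997, 0.231]
tcp_rot: [-0.0, 3.141, -0.0]
wrist_force: [0.8, 0.3, 1.3]
width: -0.0
grip_force: 0.0
```

Emit:
hand_motion(
  plan=[
    {"tx": -0.035,"ty": -0.05},
    {"tx": -0.035,"ty": -0.05},
    {"tx": -0.035,"ty": -0.05},
    {"tx": -0.03,"ty": -0.05},
    {},
  ],
)

```text
time: 1.45
tool_pos: [0.4187, 0.2978, 0.2312]
tcp_rot: [0.01, 3.141, -0.001]
wrist_force: [-1.0, 1.1, 1.1]
width: -0.002
grip_force: 0.0
```

```bash
python3 - <<'E'
from h import *
tool((.375,-.10,.1))
E
```

```text
t 1.45 tcp [0.4187 0.2978 0.2312] toolx world deg 179.6 F [-1.   1.1  1.1]
delta tool [ 0.0411 -0.398   0.1316]
```

Emit:
hand_motion(
  plan=[
    {"ty": -0.06},
    {"ty": -0.06},
    {"ty": -0.06},
    {"tx": 0.01,"ty": -0.06},
    {"tx": 0.02,"ty": -0.055},
  ],
)

```text
time: 2.08
tool_pos: [0.3866, 0.0053, 0.2315]
tcp_rot: [-0.001, 3.141, 0.0]
wrist_force: [0.5, -0.9, -0.3]
width: 0.001
grip_force: 0.0
```

Emit:
hand_motion(
  plan=[
    {"tx": 0.013,"ty": -0.055},
    {"ty": -0.04,"tz": 0.03},
    {"tz": 0.05},
    {"tz": 0.04},
    {},
  ],
)

```text
time: 2.7
tool_pos: [0.3705, -0.0873, 0.1082]
tcp_rot: [-0.001, -3.134, -0.004]
wrist_force: [0.4, 0.3, 0.3]
width: 0.0
grip_force: 0.0
```

```bash
python3 - <<'E'
from h import *
im,Y,B=stick()
cv2.imwrite("pics/c1.png",cv2.resize(im[120:270,130:330],None,fx=4,fy=4)[:,:,::-1])
tool((.375,-.10,.012))
E
```

```text
Y [0.45696213 0.17742202 0.032     ] 92 B None 0
t 2.75 tcp [ 0.3727 -0.0879  0.1105] toolx world deg 180.0 F [-0.3 -0.4  0.1]
delta tool [-0.0026 -0.0122  0.0985]
```

Emit:
hand_motion(
  plan=[
    {"tx": -0.015,"ty": -0.03},
    {"tx": -0.014,"ty": -0.032},
    {"twist": 0.165},
    {"tz": 0.05},
    {"tz": 0.045},
  ],
)

```text
time: 3.38
tool_pos: [0.4066, -0.1519, 0.0185]
tcp_rot: [0.259, 3.124, -0.003]
wrist_force: [0.1, -0.5, 0.2]
width: 0.002
grip_force: 0.0
```

Emit:
hand_motion(
  plan=[
    {},
    {},
  ],
)

```text
time: 3.62
tool_pos: [0.4051, -0.1515, 0.0188]
tcp_rot: [0.259, 3.127, -0.002]
wrist_force: [0.5, -0.0, 0.8]
width: -0.003
grip_force: 0.0
```

```bash
python3 - <<'E'
from h import *
im,Y,B=stick()
cv2.imwrite("pics/c1.png",cv2.resize(im[120:270,130:330],None,fx=4,fy=4)[:,:,::-1])
tool()
s=eyes.read_camera("side");cv2.imwrite("pics/s1.png",cv2.resize(s,None,fx=1.5,fy=1.5)[:,:,::-1])
E
```

```text
Y [0.45693076 0.17741751 0.032     ] 91 B [ 0.40948385 -0.08726176  0.032     ] 75
mid [0.4332073  0.04507788 0.032     ] len 0.2688983587778743 yaw(y axis dir) deg 79.83699265305374
t 3.67 tcp [ 0.4055 -0.1518  0.0191] toolx world deg 170.5 F [0.2 0.  0.6]
```

View pics/s1.png

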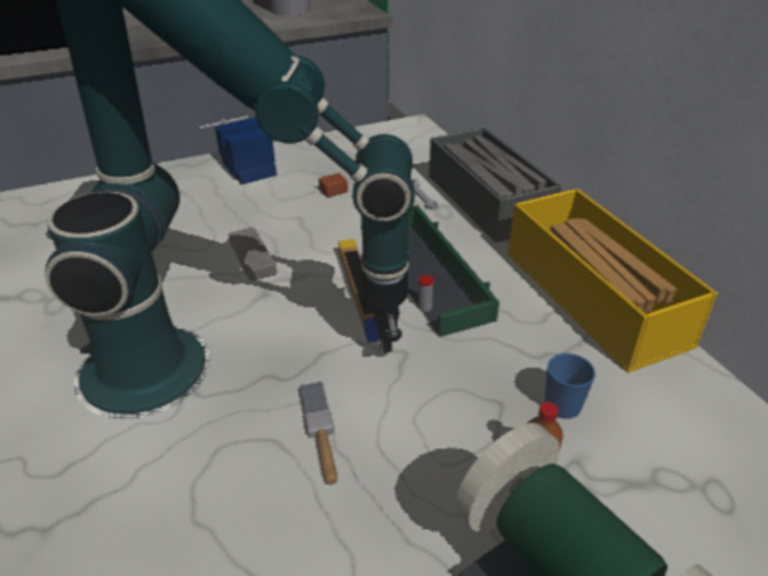

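Emit:
hand_motion(
  plan=[
    {"ty": 0.014,"tz": 0.003},
    {"ty": 0.014,"tz": 0.003},
    {"ty": 0.01},
    {"ty": 0.013},
    {"ty": 0.013},
  ],
)

```text
time: 4.35
tool_pos: [0.4133, -0.0869, 0.0103]
tcp_rot: [-0.26, -3.131, 0.0]
wrist_force: [0.1, -3.0, -0.3]
width: -0.003
grip_force: 1.1
```

Emit:
hand_motion(
  plan=[
    {"ty": 0.014},
    {"ty": 0.014},
    {"ty": 0.014},
    {},
  ],
)

```text
time: 4.85
tool_pos: [0.4202, -0.0451, 0.0102]
tcp_rot: [-0.258, -3.131, -0.001]
wrist_force: [-0.0, -0.7, 0.5]
width: 0.002
grip_force: 0.0
```

```bash
python3 - <<'E'
from h import *
im,Y,B=stick()
tool()
E
```

```text
Y [0.4664574  0.25204457 0.032     ] 90 B None 0
t 4.9 tcp [ 0.4201 -0.0455  0.0102] toolx world deg 170.6 F [0.5 0.7 0.6]
```

Emit:
hand_motion(
  plan=[
    {"ty": 0.012},
    {"ty": -0.02},
    {"ty": -0.02},
    {"tx": 0.02,"ty": -0.005},
    {"tx": 0.02},
  ],
)

```text
time: 5.52
tool_pos: [0.375, -0.0723, 0.0103]
tcp_rot: [0.263, 3.131, 0.001]
wrist_force: [0.0, 0.2, -0.2]
width: -0.0
grip_force: 0.0
```

Emit:
hand_motion(
  plan=[
    {},
  ],
)

```text
time: 5.65
tool_pos: [0.3737, -0.0717, 0.0098]
tcp_rot: [-0.261, -3.129, -0.001]
wrist_force: [-1.0, 0.3, 0.7]
width: -0.001
grip_force: 0.0
```

```bash
python3 - <<'E'
from h import *
im,Y,B=stick()
tool((.383,.005,.011))
E
```

```text
Y [0.46764455 0.26276817 0.032     ] 91 B [ 0.42330003 -0.00586437  0.032     ] 97
mid [0.44547229 0.1284519  0.032     ] len 0.2722680257004263 yaw(y axis dir) deg 80.6264310228196
t 5.7 tcp [ 0.3752 -0.0721  0.0103] toolx world deg 170.5 F [ 1.2 -0.9 -0.6]
delta tool [ 0.0051  0.0773 -0.0007]
```

Emit:
hand_motion(
  plan=[
    {"tx": 0.003,"ty": 0.038},
    {"tx": 0.003,"ty": 0.038},
    {"tx": -0.01},
    {"tx": -0.013,"twist": -0.04},
    {"tx": -0.013,"twist": -0.06},
  ],
)

```text
time: 6.32
tool_pos: [0.4185, -0.0022, 0.0103]
tcp_rot: [-0.1, -3.139, 0.0]
wrist_force: [-2.3, 0.6, 1.9]
width: -0.005
grip_force: 1.0
```

Emit:
hand_motion(
  plan=[
    {"tx": -0.013,"twist": -0.06},
    {"tx": -0.013,"twist": -0.06},
    {"tx": -0.013,"twist": -0.06},
    {},
  ],
)

```text
time: 6.82
tool_pos: [0.4586, -0.0027, 0.0106]
tcp_rot: [-0.177, 3.135, -0.0]
wrist_force: [-0.3, 0.5, 0.9]
width: -0.001
grip_force: 0.0
```

```bash
python3 - <<'E'
from h import *
im,Y,B=stick()
tool()
cv2.imwrite("pics/c2.png",cv2.resize(im[120:270,130:330],None,fx=4,fy=4)[:,:,::-1])
E
```

```text
Y [0.45133414 0.26602557 0.032     ] 80 B None 0
t 6.88 tcp [ 0.4576 -0.0025  0.0104] toolx world deg -173.6 F [-0.3  0.6 -0.6]
```

View pics/c2.png

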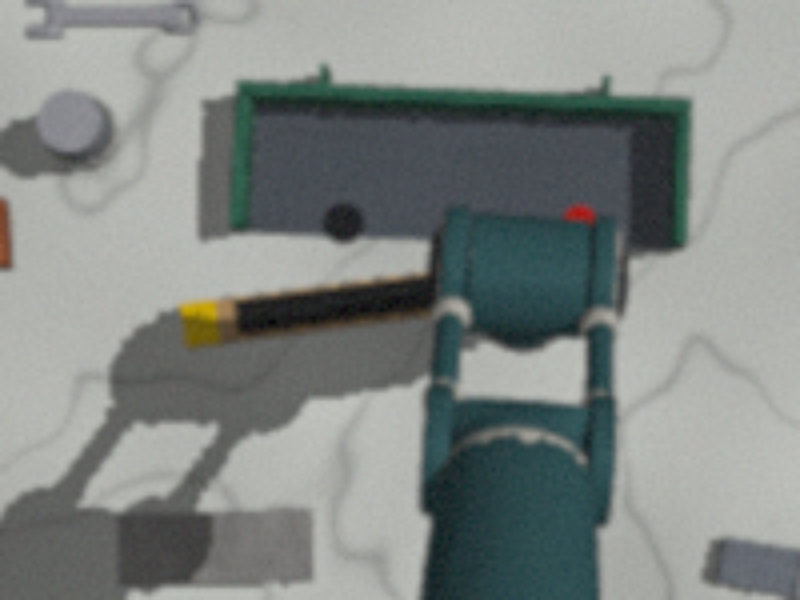

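Emit:
hand_motion(
  plan=[
    {"tx": -0.013,"twist": -0.06},
    {"tx": -0.013,"twist": -0.06},
    {"tx": -0.013,"twist": -0.06},
    {"tx": -0.013,"twist": -0.06},
    {"tx": -0.013,"twist": -0.04},
  ],
)

```text
time: 7.5
tool_pos: [0.5192, 0.0128, 0.01]
tcp_rot: [0.616, -3.08, -0.0]
wrist_force: [-0.7, -0.4, -0.1]
width: 0.0
grip_force: 0.4
```

Emit:
hand_motion(
  plan=[
    {},
    {"tx": 0.03},
    {"tz": -0.05},
    {"tx": 0.02,"ty": -0.04,"tz": -0.05},
    {"tx": 0.02,"ty": -0.055},
  ],
)

```text
time: 8.12
tool_pos: [0.4949, -0.0994, 0.1118]
tcp_rot: [-0.616, 3.071, -0.006]
wrist_force: [0.5, 0.5, 0.1]
width: -0.002
grip_force: 0.0
```

Emit:
hand_motion(
  plan=[
    {"ty": -0.06},
    {"ty": -0.06},
    {},
  ],
)

```text
time: 8.5
tool_pos: [0.5389, -0.2132, 0.1074]
tcp_rot: [-0.607, 3.08, -0.003]
wrist_force: [-0.2, -0.2, -0.6]
width: -0.001
grip_force: 0.0
```

```bash
python3 - <<'E'
from h import *
im,Y,B=stick()
tool()
cv2.imwrite("pics/c3.png",cv2.resize(im[120:270,130:330],None,fx=4,fy=4)[:,:,::-1])
th,R,t,_=fitbay();t=t+[.002,0]
m=(Y+B)[:2]/2;u=(Y-B)[:2];u/=np.linalg.norm(u)
print("blue bay",R.T@(m-.15*u-t),"yel bay",R.T@(m+.15*u-t),"axis bay",R.T@u, "world ends",m-.15*u,m+.15*u)
E
```

```text
Y [0.43417283 0.26644894 0.032     ] 93 B [0.54935186 0.02035712 0.032     ] 109
mid [0.49176235 0.14340303 0.032     ] len 0.27171197715281586 yaw(y axis dir) deg 115.08113382870538
t 8.55 tcp [ 0.5376 -0.2109  0.1068] toolx world deg -157.6 F [-0.6  0.8  0.2]
blue bay [-0.02903546 -0.03993031] yel bay [-0.16461313  0.22768638] axis bay [-0.45192558  0.89205564] world ends [0.55534753 0.00754677] [0.42817716 0.2792593 ]
```

View pics/c3.png

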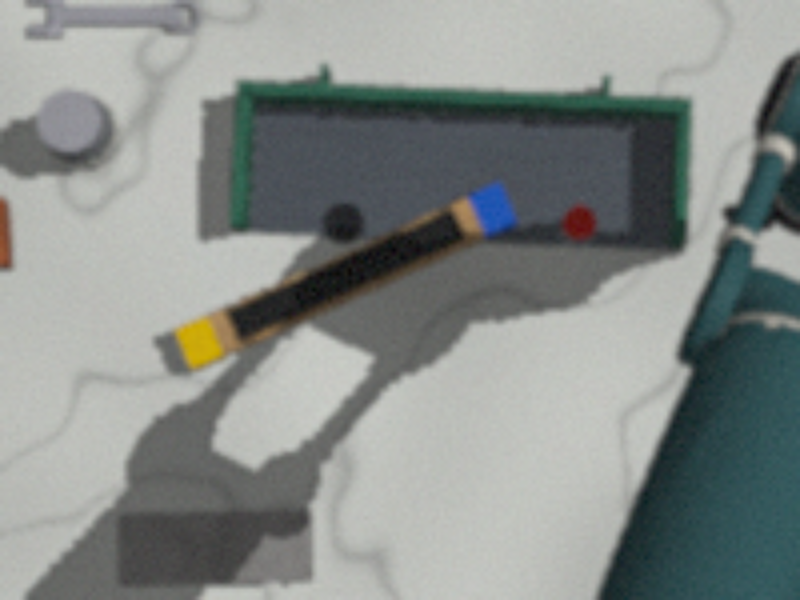

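Emit:
hand_motion(
  plan=[
    {"tx": -0.009,"ty": 0.061,"twist": -0.047},
    {"tx": -0.009,"ty": 0.061},
    {"tx": -0.009,"ty": 0.061},
    {"tx": -0.009,"ty": 0.061},
    {"tx": -0.009,"ty": 0.061},
  ],
)

```text
time: 9.18
tool_pos: [0.4482, 0.089, 0.1067]
tcp_rot: [0.688, -3.065, -0.001]
wrist_force: [0.6, 0.9, 1.3]
width: 0.0
grip_force: 0.0
```

Emit:
hand_motion(
  plan=[
    {"tx": -0.009,"ty": 0.061},
    {"tx": -0.009,"ty": 0.061},
    {"tx": -0.009,"ty": 0.061},
    {"tx": -0.009,"ty": 0.061},
    {},
  ],
)

```text
time: 9.8
tool_pos: [0.3759, 0.3262, 0.1069]
tcp_rot: [0.698, -3.063, -0.002]
wrist_force: [0.7, -0.5, -0.2]
width: -0.0
grip_force: 0.0
```

```bash
python3 - <<'E'
from h import *
tool((.413,.313,.011))
E
```

```text
t 9.8 tcp [0.3759 0.3262 0.1069] toolx world deg -154.3 F [ 0.7 -0.5 -0.2]
delta tool [-0.0277 -0.0281  0.0959]
```

Emit:
hand_motion(
  plan=[
    {"tx": -0.028,"ty": -0.02},
    {"tz": 0.05},
    {"tz": 0.045},
    {"ty": -0.014},
    {"ty": -0.014},
  ],
)

```text
time: 10.42
tool_pos: [0.4253, 0.2902, 0.0128]
tcp_rot: [-0.687, 3.065, 0.001]
wrist_force: [-0.9, 2.7, -1.6]
width: 0.001
grip_force: 2.7
```

Emit:
hand_motion(
  plan=[
    {"ty": -0.014},
    {"ty": -0.014},
    {"ty": -0.014},
    {"ty": -0.014},
    {},
  ],
)

```text
time: 11.05
tool_pos: [0.4493, 0.2389, 0.0117]
tcp_rot: [0.686, -3.066, 0.002]
wrist_force: [-0.4, -0.3, -0.4]
width: 0.001
grip_force: 0.0
```

```bash
cat >>h.py <<'E'
def rep():
    im,Y,B=stick();tool();th,R,t,_=fitbay();t=t+[.002,0]
    if Y is not None and B is not None:
        m=(Y+B)[:2]/2;u=(Y-B)[:2];u/=np.linalg.norm(u)
        print("blue bay",R.T@(m-.15*u-t),"yel bay",R.T@(m+.15*u-t),"axis bay",R.T@u,"world ends",m-.15*u,m+.15*u)
    return im
E
python3 -c "from h import *;rep()"
```

```text
Y [0.45541527 0.19857201 0.032     ] 15 B [ 0.57667493 -0.03463862  0.032     ] 104
mid [0.5160451 0.0819667 0.032    ] len 0.26285186967090574 yaw(y axis dir) deg 117.4725226869122
t 11.1 tcp [0.4489 0.2392 0.0115] toolx world deg -154.8 F [-0.2 -0.2  0.2]
blue bay [ 0.00267461 -0.09763486] yel bay [-0.14395143  0.16409172] axis bay [-0.48875347  0.87242194] world ends [ 0.58524358 -0.05111813] [0.44684663 0.21505152]
```

Emit:
hand_motion(
  plan=[
    {"ty": -0.014},
    {"ty": -0.014},
    {"ty": -0.014},
    {"ty": -0.012},
    {},
  ],
)

```text
time: 11.72
tool_pos: [0.4726, 0.1904, 0.0119]
tcp_rot: [-0.685, 3.066, -0.001]
wrist_force: [1.0, 0.3, 0.3]
width: 0.004
grip_force: 0.0
```

Emit:
hand_motion(
  plan=[
    {"ty": 0.03},
    {"ty": 0.03,"tz": -0.03},
    {"ty": 0.05,"tz": -0.05},
    {"ty": 0.04},
    {},
  ],
)

```text
time: 12.35
tool_pos: [0.4101, 0.3244, 0.0873]
tcp_rot: [-0.693, 3.062, 0.002]
wrist_force: [0.0, -0.1, -0.0]
width: -0.001
grip_force: 0.0
```

```bash
python3 - <<'E'
from h import *
im=rep();cv2.imwrite("pics/c4.png",cv2.resize(im[120:270,130:330],None,fx=4,fy=4)[:,:,::-1])
E
```

```text
Y [0.48519173 0.16327993 0.032     ] 94 B [ 0.60141666 -0.08344336  0.032     ] 112
mid [0.5433042  0.03991829 0.032     ] len 0.2727280986711556 yaw(y axis dir) deg 115.2239069273136
t 12.4 tcp [0.4101 0.3228 0.0865] toolx world deg -154.6 F [-0.4 -0.4 -0.2]
blue bay [ 0.02604012 -0.14158891] yel bay [-0.110204    0.12568911] axis bay [-0.45414705  0.89092674] world ends [ 0.60722772 -0.09577911] [0.47938068 0.17561568]
```

View pics/c4.png

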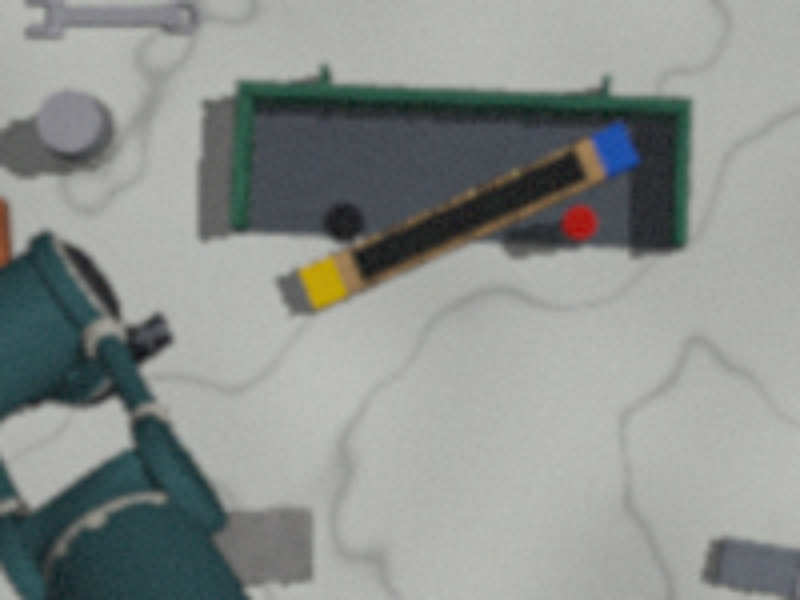

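```bash
python3 -c "from h import *;tool((.4457,.1321,.011))"
```

```text
t 12.4 tcp [0.4101 0.3228 0.0865] toolx world deg -154.6 F [-0.4 -0.4 -0.2]
delta tool [ 0.0498 -0.1875  0.0755]
```

Emit:
hand_motion(
  plan=[
    {"tx": 0.017,"ty": -0.058},
    {"tx": 0.017,"ty": -0.058},
    {"tx": 0.016,"ty": -0.058},
    {"ty": -0.013,"tz": 0.035},
    {"tz": 0.04},
  ],
)

```text
time: 13.02
tool_pos: [0.4465, 0.1289, 0.0108]
tcp_rot: [-0.681, 3.064, -0.001]
wrist_force: [-1.3, 0.1, -0.2]
width: 0.001
grip_force: 0.0
```

Emit:
hand_motion(
  plan=[
    {"tx": -0.01},
    {"tx": -0.01},
    {"tx": -0.012,"twist": 0.06},
    {"tx": -0.012,"twist": 0.06},
    {"tx": -0.012,"twist": 0.06},
  ],
)

```text
time: 13.65
tool_pos: [0.4987, 0.1546, 0.0131]
tcp_rot: [-0.408, 3.112, 0.0]
wrist_force: [-0.6, 0.3, 0.1]
width: 0.006
grip_force: 0.4
```

Emit:
hand_motion(
  plan=[
    {"tx": -0.012,"twist": 0.06},
    {},
  ],
)

```text
time: 13.9
tool_pos: [0.5111, 0.1578, 0.0132]
tcp_rot: [-0.318, 3.121, 0.001]
wrist_force: [-0.1, 0.5, -0.1]
width: -0.001
grip_force: 0.0
```

```bash
python3 - <<'E'
from h import *
im=rep();cv2.imwrite("pics/c5.png",cv2.resize(im[120:270,130:330],None,fx=4,fy=4)[:,:,::-1])
E
```

```text
Y None 0 B [ 0.59025209 -0.09117638  0.032     ] 115
t 13.95 tcp [0.5101 0.1574 0.0128] toolx world deg -168.4 F [-0.2 -0.4  0. ]
```

View pics/c5.png

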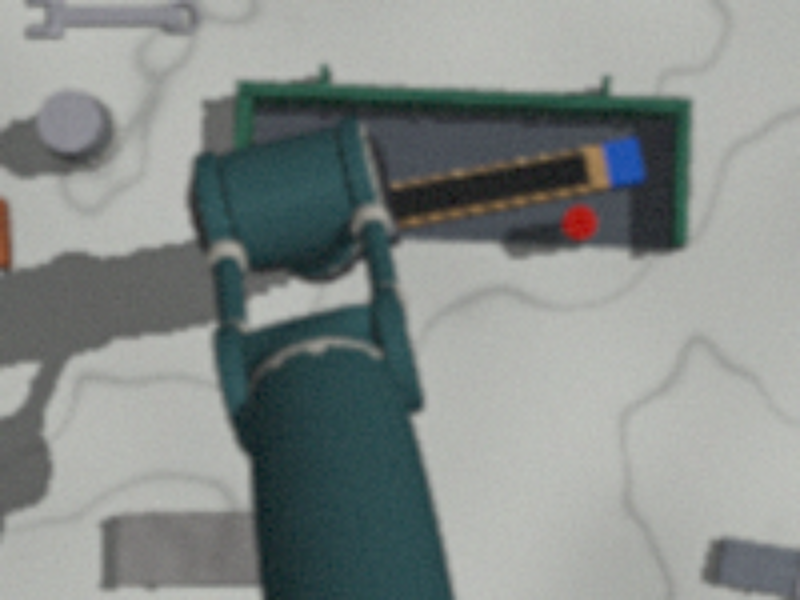

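Emit:
hand_motion(
  plan=[
    {"tx": -0.012,"twist": 0.06},
    {"tx": -0.012,"twist": 0.06},
    {"tx": -0.012,"twist": 0.06},
    {"tx": -0.012,"twist": 0.06},
    {},
  ],
)

```text
time: 14.58
tool_pos: [0.5567, 0.1621, 0.0119]
tcp_rot: [0.058, 3.139, 0.001]
wrist_force: [0.1, 0.6, 0.4]
width: 0.001
grip_force: 0.0
```

```bash
python3 -c "from h import *;rep()"
```

```text
Y None 0 B [ 0.57816458 -0.09747211  0.032     ] 117
t 14.62 tcp [0.556  0.162  0.0117] toolx world deg 177.9 F [-0.1 -0.4 -0.4]
```

Emit:
hand_motion(
  plan=[
    {"tx": 0.016},
    {"ty": -0.05},
    {"ty": -0.05},
    {"ty": -0.022},
    {"tx": -0.015},
  ],
)

```text
time: 15.25
tool_pos: [0.5474, 0.0389, 0.0106]
tcp_rot: [-0.064, -3.138, 0.0]
wrist_force: [0.1, 0.3, -0.4]
width: -0.002
grip_force: 0.0
```

Emit:
hand_motion(
  plan=[
    {"tx": -0.012},
    {"tx": -0.01},
    {"tx": -0.008},
    {},
  ],
)

```text
time: 15.75
tool_pos: [0.5814, 0.0394, 0.011]
tcp_rot: [0.06, 3.139, 0.0]
wrist_force: [-0.0, -0.6, 0.9]
width: -0.002
grip_force: 0.0
```

```bash
python3 -c "from h import *;rep()"
```

```text
Y [0.61473221 0.17519369 0.032     ] 112 B [ 0.60501725 -0.09721159  0.032     ] 120
mid [0.60987473 0.03899105 0.032     ] len 0.2725784603910669 yaw(y axis dir) deg 87.95748916285423
t 15.8 tcp [0.5811 0.0392 0.011 ] toolx world deg 177.8 F [-0.4  0.3 -0. ]
blue bay [ 0.02381403 -0.15680022] yel bay [0.02515627 0.14319677] axis bay [0.00447414 0.99998999] world ends [ 0.60452858 -0.11091365] [0.61522088 0.18889575]
```

Emit:
hand_motion(
  plan=[
    {"tx": -0.003},
    {"tx": -0.003},
    {"tx": -0.001},
    {"tx": -0.001},
    {},
  ],
)

```text
time: 16.42
tool_pos: [0.588, 0.0384, 0.0109]
tcp_rot: [0.061, 3.141, -0.0]
wrist_force: [-1.5, 0.2, -1.6]
width: 0.0
grip_force: 0.9
```

Emit:
hand_motion(
  plan=[
    {"tx": -0.001},
    {"tx": -0.001},
    {},
  ],
)

```text
time: 16.8
tool_pos: [0.5897, 0.0383, 0.0109]
tcp_rot: [-0.061, -3.141, 0.0]
wrist_force: [-2.6, 0.3, -0.6]
width: -0.001
grip_force: 1.2
```

```bash
python3 -c "from h import *;rep()"
```

```text
Y [0.62154158 0.17479359 0.032     ] 114 B [ 0.61256094 -0.09805847  0.032     ] 113
mid [0.61705126 0.03836756 0.032     ] len 0.2729998187770463 yaw(y axis dir) deg 88.1148507912933
t 16.85 tcp [0.5898 0.0383 0.0109] toolx world deg 177.8 F [-1.7  0.7 -0.2]
blue bay [ 0.03141848 -0.157201  ] yel bay [0.03193678 0.14279855] axis bay [0.00172767 0.99999851] world ends [ 0.61211684 -0.11155126] [0.62198568 0.18828637]
```

Emit:
hand_motion(
  plan=[
    {"tx": -0.001},
    {"tx": -0.001},
    {},
  ],
)

```text
time: 17.23
tool_pos: [0.5897, 0.0384, 0.0109]
tcp_rot: [-0.061, -3.136, 0.0]
wrist_force: [-8.8, -0.6, 5.5]
width: 0.003
grip_force: 4.2
```

Emit:
hand_motion(
  plan=[
    {"tx": -0.001},
    {},
  ],
)

```text
time: 17.48
tool_pos: [0.5897, 0.0383, 0.0109]
tcp_rot: [-0.061, -3.134, 0.0]
wrist_force: [-10.8, 0.1, 8.2]
width: -0.002
grip_force: 5.7
```

Emit:
hand_motion(
  plan=[
    {"tx": 0.01},
    {"tx": 0.02},
    {"tz": -0.06},
    {"tz": -0.06},
    {"tx": 0.04,"tz": -0.04},
  ],
)

```text
time: 18.1
tool_pos: [0.5276, 0.041, 0.1762]
tcp_rot: [0.061, 3.13, 0.001]
wrist_force: [0.6, 0.2, -0.0]
width: 0.002
grip_force: 0.0
```

Emit:
hand_motion(
  plan=[
    {"tx": 0.05,"ty": 0.03},
    {"ty": 0.06},
    {"ty": 0.06},
    {"ty": 0.06},
    {"ty": 0.05},
  ],
)

```text
time: 18.73
tool_pos: [0.484, 0.3057, 0.1722]
tcp_rot: [0.06, 3.137, 0.004]
wrist_force: [0.4, -0.6, 0.7]
width: -0.004
grip_force: 0.0
```

Emit:
hand_motion(
  plan=[
    {"ty": 0.05},
    {},
  ],
)

```text
time: 18.98
tool_pos: [0.4858, 0.3566, 0.1719]
tcp_rot: [0.055, 3.138, 0.005]
wrist_force: [0.5, -0.4, -0.3]
width: -0.001
grip_force: 0.0
```

```bash
python3 - <<'E'
from h import *
im=rep();cv2.imwrite("pics/c6.png",cv2.resize(im[100:300,90:420],None,fx=2.4,fy=2.4)[:,:,::-1])
E
```

```text
Y [0.62158825 0.17471484 0.032     ] 113 B [ 0.6122785  -0.09802512  0.032     ] 114
mid [0.61693337 0.03834486 0.032     ] len 0.27289880570404806 yaw(y axis dir) deg 88.04501534084659
t 19.02 tcp [0.4855 0.3545 0.1715] toolx world deg 177.9 F [ 0.4 -0.6 -0.1]
blue bay [ 0.03111853 -0.15722694] yel bay [0.03200249 0.14277176] axis bay [0.00294653 0.99999566] world ends [ 0.61181623 -0.11156783] [0.62205052 0.18825755]
```

View pics/c6.png

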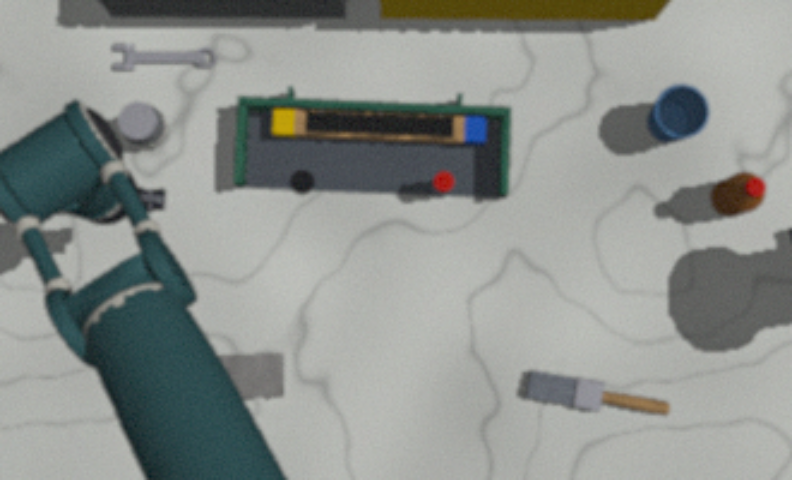

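The picture shows the stick lying along the bay's back wall, with its yellow end at (284,122) and its blue end at (476,129). It sits behind the post at (443,182). The jar, cup, oil bottle, brush, whetstone and wrench haven't moved, and the arm is clear of everything.

```bash
python3 -c "from workcell import bot, eyes, job;print(job.finish_job())"
```

```text
the job is handed in; nothing more can be done
None
```

The stick now lies flat along the bay's back wall, behind the keeper post; I nosed the blue end in first, then pushed the yellow end round, and handed the job in at about 19 s (no verdict shown), with no bystander touched as far as the last picture shows (the arm hid the red stone).

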